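# Put the two duck eggs away in the egg tray

### The arm

A 6-joint arm with a two-finger parallel gripper is mounted at the origin on the work surface. World frame = base frame: x ahead of the robot, y to its left, z up, the work surface at z = 0. Lengths are in m, angles in rad, forces in N, time in s.
With the tool pointing down it reaches from about 0.35 to 0.775 m from the base axis. Payload 5.5 kg.
Tool frame: the origin (TCP) lies at the very end of the fingers, on their centre line; the grasp point (between the pads) lies 19 mm behind it; z points along the fingers, y is the line along which they close (so a half turn about z gives the same grasp; the last joint's range is limited). The gripper opens to 85 mm and grips with 20 to 120 N. Pads are 22 mm wide; open, the fingers measure 114 mm over their backs; the gripper's body (76 mm by 85 mm) begins 54 mm behind the grasp point. The pads swing forward as they close: fully open they stand 13 mm farther back than shut.
Start: joints at [1.1, 0.313, 0.046, 1.304, 0, 1.431], TCP at [0.187, 0.544, 0.231] pointing down, gripper open.
Joint ranges: [-2.76, 2.76], [-0.86, 1.69], [-1.03, 1.26], [-2.2, 2.34], [-1.47, 1.5], [-3.14, 3.14]. Speed limits (rad/s): [2.57, 2.57, 3.14, 3.14, 3.14, 3.14].

### API

Orientations are given as a unit quaternion [w, x, y, z].
In Python, from workcell import env gives the robot as it stands. The module is installed in compiled form; this text tells all that it offers.
- The arm moves only by the tool jog_arm, never from a script. Its arguments are lists of equal length, an entry for each row: "gripper": the opening, from 0 (shut) to 1 (fully open); "offset": the shift along the world's x, y, z in cm, a list of three; "twist": the turn about the world's z in degrees. In form: {"gripper": [gripper, ...], "offset": [[dx, dy, dz], ...], "twist": [twist, ...]}. A call has exactly 8 rows; each row is the pose to reach, as a shift and turn from the pose commanded when the call began; what a row does not reach only later rows make up. A row lasts 1/8 s, in which the tool goes at most 62.5 mm and 10.7 degrees, less where a joint would pass 70% of its speed; a pose out of reach is approached as far as the arm can. A call with a gripper value outside its range is refused whole. The fingers move at their own pace and stop on an object; "squeeze" is the grip in N (left out, the last holds). Time passes only in rows, so rows that repeat a pose let the fingers close, or fill a call up. It gives the time, the measured TCP pose, the force, the opening and the grip force at its end, in the units of the state.
- env.get_state(): the state, without advancing time (a new reading comes with each control period).
- env.read_camera(name): name is "scene" or "top" or "wrist"; returns a dict with "image" (420x560x3 uint8, red, green, blue), "z_map" (420x560 float32, m along the optical axis (not along the pixel's ray), 0 where there is no reading), "fovy" (degrees; the focal length in pixels is half the picture's height over the tangent of half this angle, whatever the lens; pixels are square), "cx", "cy" (the principal point, pixels), "cam_to_world" (4x4, takes a point from camera to world coordinates). Camera axes: x right, y up, looking along -z (the intrinsics and any distortion apply to the point x, -y, -z); pixel columns grow to the right and rows downward; lengths in m; the calibration is good to about 2 mm. The wrist camera is an equidistant fisheye: a pixel r from the principal point sees the ray r / f radians off the axis. A picture is of the moment at which its call begins.
- env.hand_in(): hands the job in; it is judged then, once.
The state is a dict: "clock": time; "joint_pos": joint angles; "qvel": joint speeds; "tau": joint torques, N m; "tcp_pos": TCP position; "orientation": TCP orientation; "wrist_force": force on the tool from outside, world axes, zero at the start; "ft_torque": the same for the moment, N m; "finger_gap": finger opening in m; "grip_force": force on a finger pad.
Only numpy, scipy, OpenCV 4.12 (cv2) and the standard library are available. Lean on these libraries where they do the work, as an engineer would, in place of code of your own. Each camera call takes 0.05 s, during which the arm holds its last target. There are 200 camera calls.

### The job

Take the two duck eggs out of the egg cups on the turntable and set them gently, pointed end down, into the two empty pockets of the wooden egg tray, one in each. They are fragile: hold them lightly, do not drop them or press them into the tray. Leave the eggs already in the tray, and the cups, bowl, jar and fork, where they stand.

Things in the scene. Friction and masses are not known exactly. Their poses are not given: they have to be found in the camera images.
- egg_a_center (a point): A whole duck egg, pale shell, 70 mm tall, about 90 g, standing pointed end down; one of the two to be moved; it starts in an egg cup on the turntable. The point is on its long axis, half-way up (35 mm above the pointed tip); its z axis runs to the blunt end. It is widest, 50 mm across and round, 10 mm above this point; below that it tapers to 34 mm across at 17 mm above the tip. All four eggs look alike.
- egg_b_center (a point): A whole duck egg, pale shell, 70 mm tall, about 90 g, standing pointed end down; one of the two to be moved; it starts in an egg cup on the turntable. The point is on its long axis, half-way up (35 mm above the pointed tip); its z axis runs to the blunt end. It is widest, 50 mm across and round, 10 mm above this point; below that it tapers to 34 mm across at 17 mm above the tip. All four eggs look alike.
- egg_c_center (a point): A whole duck egg, pale shell, 70 mm tall, about 90 g, standing pointed end down; already in the tray, to be left there. The point is on its long axis, half-way up (35 mm above the pointed tip); its z axis runs to the blunt end. It is widest, 50 mm across and round, 10 mm above this point; below that it tapers to 34 mm across at 17 mm above the tip. All four eggs look alike.
- egg_d_center (a point): A whole duck egg, pale shell, 70 mm tall, about 90 g, standing pointed end down; already in the tray, to be left there. The point is on its long axis, half-way up (35 mm above the pointed tip); its z axis runs to the blunt end. It is widest, 50 mm across and round, 10 mm above this point; below that it tapers to 34 mm across at 17 mm above the tip. All four eggs look alike.
- egg_a: The same egg as egg_a_center; origin at its pointed tip, z towards the blunt end.
- egg_b: The same egg as egg_b_center; origin at its pointed tip, z towards the blunt end.
- tray: Square light-wood egg tray, 160 x 160 mm, 30 mm thick, fixed on the slab, any yaw. Origin: centre of its underside. Four pockets in a 2 by 2 square, centres at x, y = +-38 mm (76 mm apart). The two pockets on its -x side hold eggs, the two on its +x side are empty.
- pocket_0 (a point): Pocket of the egg tray: round, 45 mm across with a 3 mm chamfer, 20 mm deep, flat floor. The point is at the centre of the pocket's floor, 10 mm above the slab. A seated egg's half-way point stands 35 mm above it; the egg may lean a few degrees. Empty at the start; tray x +38, y +38 mm.
- pocket_1 (a point): Pocket of the egg tray: round, 45 mm across with a 3 mm chamfer, 20 mm deep, flat floor. The point is at the centre of the pocket's floor, 10 mm above the slab. A seated egg's half-way point stands 35 mm above it; the egg may lean a few degrees. Empty at the start; tray x +38, y -38 mm.
- susan: Dark wood turntable, 310 mm across, top 35 mm above the slab; foot fixed, disc turns stiffly if pushed (0.3 N m). Origin: centre of its underside. Carries the two egg cups on its -x side, the bowl and the jar on its +x side. It and the tray are either way round: one left, one right. A red scoop and two stacked tins stand beyond, at the back of the slab, out of the way.
- cup_a: White ceramic egg cup on a foot, loose on the turntable, 44 mm tall, rim 49 mm across, holding one egg. Origin: centre of its underside; it stands on the turntable. The egg's tip rests 24 mm above the origin; the rim hides the egg's lowest 20 mm, with 2 to 3 mm of play all round. The two cups stand about 100 mm apart (85 at least).
- cup_b: White ceramic egg cup on a foot, loose on the turntable, 44 mm tall, rim 49 mm across, holding one egg. Origin: centre of its underside; it stands on the turntable. The egg's tip rests 24 mm above the origin; the rim hides the egg's lowest 20 mm, with 2 to 3 mm of play all round. The two cups stand about 100 mm apart (85 at least).
- bowl: Blue ceramic bowl on the turntable, 104 mm across, 50 mm tall, empty; leave it. Origin: centre of its underside.
- jar: Glass jar with a steel flip-top lid on the turntable, 74 mm across, 96 mm tall; leave it. Origin: centre of its underside.
- fork: Steel fork lying flat between turntable and tray, 190 mm long, 24 mm wide, 5 mm thick; leave it. Origin: near its middle, x towards the tines.
Mind the look-alikes: they are no part of the job. What is shaped like the egg_a but black or orange is not meant.

How it is judged:
By the outcome, as a careful person would: the job done as asked, in the order asked, and still so for the second after the job is handed in, with the robot touching nothing.
It also fails if it takes over 66 s, if anything falls off the work surface, if the arm or the gripper's body presses on something with over 40 N, if the wrist force passes 120 N, or if a joint passes its speed limit or range.

## Working session

There is one attempt and no reset: what is moved stays moved. The work goes in short steps, Python scripts to look and compute and a tool call to move; the robot and the scene stay as the last step left them, time stands still between calls to the robot, and variables do not carry over. Pictures are saved under pics/ and viewed, at most 10 in all, crops included, and the job is handed in when it is done.

Besides the shell and the picture viewer there is one more tool, called after "Emit:" as name(argument=value, ...), one argument or row to a line, values as JSON. jog_arm: Moves the arm, as the interface text tells. Its arguments: {"type":"object","properties":{"gripper":{"type":"array"},"offset":{"type":"array"},"twist":{"type":"array"},"squeeze":{"type":"number"}},"required":["gripper","offset","twist"]}

```bash
mkdir -p pics; cat > h.py <<'E'
import numpy as np, cv2
from workcell import env
def cloud(c):
    im=c["image"];z=c["z_map"];h,w=z.shape
    f=h/2/np.tan(np.radians(c["fovy"])/2)
    u,v=np.meshgrid(np.arange(w),np.arange(h))
    P=np.stack([(u-c["cx"])/f*z,-(v-c["cy"])/f*z,-z,np.ones_like(z)],-1)
    W=(P@np.array(c["cam_to_world"]).T)[...,:3]
    W[z==0]=np.nan
    return W
E
python3 - <<'E'
from h import *
for n in("scene","top"):
    c=env.read_camera(n); np.save(f"{n}.npy",c,allow_pickle=True)
    cv2.imwrite(f"pics/{n}0.png",c["image"][...,::-1]); print(n,c["fovy"],c["cx"],c["cy"],np.round(c["cam_to_world"],3).tolist(), (c["z_map"]==0).mean(), [k for k in c])
s=env.get_state();print(s)
E
```

```text
scene 57.76083734976949 280.51305222440965 210.74316889158564 [[0.458, -0.547, 0.7, 1.154], [0.889, 0.266, -0.374, -0.307], [0.018, 0.794, 0.608, 0.591], [0.0, 0.0, 0.0, 1.0]] 0.003784013605442177 ['image', 'z_map', 'fovy', 'cx', 'cy', 'cam_to_world']
top 43.89499838195477 282.18337312074453 201.31352585422968 [[-0.016, 0.993, -0.114, 0.412], [-1.0, -0.016, -0.002, 0.014], [-0.004, 0.114, 0.993, 1.362], [0.0, 0.0, 0.0, 1.0]] 0.004102891156462585 ['image', 'z_map', 'fovy', 'cx', 'cy', 'cam_to_world']
{'clock': 0.1, 'joint_pos': array([ 1.10040392e+00,  3.13939507e-01,  4.51240299e-02,  1.30361252e+00,
       -1.34337881e-05,  1.43120843e+00]), 'qvel': array([-1.13289943e-03,  2.04503409e-05,  2.81516966e-03, -3.69844348e-04,
        2.27435589e-04,  1.49325901e-03]), 'tau': array([ 1.80408853e-03, -4.81724811e+01,  2.99243993e+01,  1.27545709e-02,
       -2.60320030e-04, -2.02179436e-06]), 'tcp_pos': array([0.18656471, 0.54342091, 0.23050282]), 'orientation': array([-2.38574537e-04,  1.64649051e-01,  9.86351876e-01, -7.80199295e-04]), 'wrist_force': array([-0.88230624,  0.2657192 , -0.1891338 ]), 'ft_torque': array([ 0.04694252, -0.03053812, -0.03822633]), 'grip_force': 0.0, 'finger_gap': 0.08521705702093234}
```

View pics/top0.png

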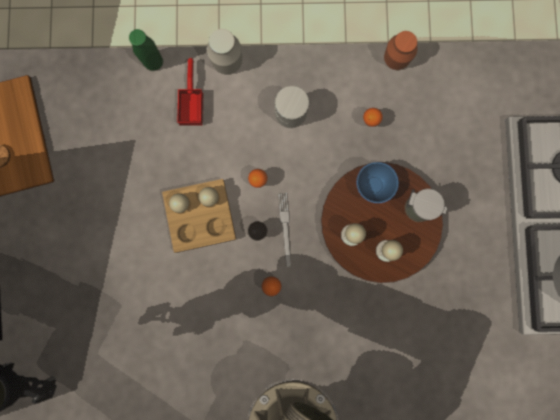

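View pics/scene0.png

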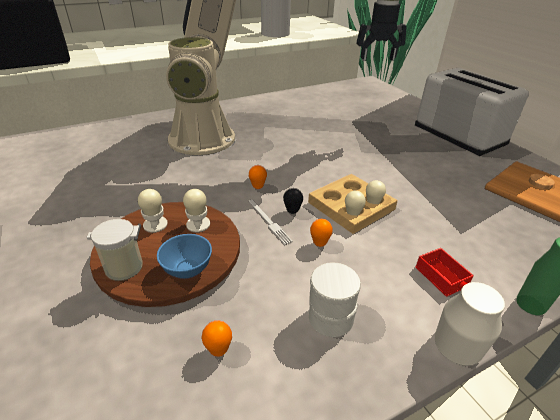

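The top view shows the cup eggs at about (355,234) and (391,251), and the tray at (199,215). The tray eggs are at (180,203) and (208,197), and the empty pockets at (187,233) and (216,227). The scene view confirms it, with the eggs upright in their cups. Orange and black look-alikes are near the tray and fork.

```bash
cat > m.py <<'E'
from h import *
from scipy.optimize import least_squares
C={n:np.load(f"{n}.npy",allow_pickle=True).item() for n in("scene","top")}
W={n:cloud(C[n]) for n in C}
def fit(P):
    r=least_squares(lambda p:np.linalg.norm(P-p[:3],axis=1)-.025,P.mean(0)-[0,0,.01],loss="soft_l1",f_scale=.002)
    return r.x,np.sqrt(np.mean(r.fun**2))
px={"top":[(355,233),(391,251),(180,203),(208,197)],"scene":[(196,202),(150,201),(376,190),(355,201)]}
for i,nm in enumerate(["cupegg1","cupegg2","tray1","tray2"]):
    for n in px:
        u,v=px[n][i]; w=W[n][v-16:v+17,u-16:u+17].reshape(-1,3)
        zc=.104 if i<2 else .055
        p0=W[n][v,u]
        m=(w[:,2]>zc)&(w[:,2]<zc+.04)&(np.hypot(*(w[:,:2]-p0[:2]).T)<.04)
        c,e=fit(w[m]); print(nm,n,m.sum(),np.round(c,4),round(e,4))
for n in W:
    w=W[n]; hsv=cv2.cvtColor(C[n]["image"],cv2.COLOR_RGB2HSV)
    m=(w[...,2]>.023)&(w[...,2]<.036)&(w[...,1]>.08)&(w[...,1]<.42)&(w[...,0]>.2)&(w[...,0]<.6)&(hsv[...,0]<25)&(hsv[...,1]>70)
    k,l,s,_=cv2.connectedComponentsWithStats(m.astype(np.uint8)); j=1+np.argmax(s[1:,4])
    P=w[l==j]; print(n,"tray",len(P),np.round(np.median(P[:,2]),4),cv2.minAreaRect((P[:,:2]*1000).astype(np.float32)))
    # tall stuff near susan
    d=w[...,2]
    m=(d>.03)&(d<.04)&(w[...,1]<-.02)&(w[...,1]>-.45)&(w[...,0]>.2)&(w[...,0]<.65)
    P=w[m];print("susan",cv2.minEnclosingCircle((P[:,:2]*1000).astype(np.float32)))
w=W["top"]
for nm,(u,v) in dict(black=(257,230),or1=(258,177),or2=(271,286),fork=(287,225),bowl=(378,182),jar=(428,204)).items(): print(nm,np.round(w[v,u],3))
E
python3 m.py
```

```text
cupegg1 top 332 [ 0.4761 -0.1587  0.1045] 0.0018
cupegg1 scene 332 [ 0.4761 -0.1579  0.1039] 0.001
cupegg2 top 334 [ 0.4346 -0.2458  0.1044] 0.0017
cupegg2 scene 344 [ 0.4345 -0.245   0.1038] 0.0012
tray1 top 303 [0.5625 0.2771 0.056 ] 0.002
tray1 scene 245 [0.5633 0.2773 0.0545] 0.0012
tray2 top 304 [0.5775 0.2024 0.0558] 0.0018
tray2 scene 264 [0.5783 0.203  0.0548] 0.0011
scene tray 993 0.0295 ((521.6744995117188, 228.6864013671875), (136.70277404785156, 163.0404510498047), 11.270135879516602)
susan ((510.06011962890625, -236.3638916015625), 155.5190887451172)
top tray 2455 0.0306 ((532.3047485351562, 232.13754272460938), (160.0953826904297, 160.94036865234375), 11.178451538085938)
susan ((508.8157043457031, -236.76556396484375), 154.79022216796875)
black [0.49  0.08  0.066]
or1 [0.623 0.076 0.069]
or2 [0.352 0.047 0.071]
fork [0.505 0.005 0.007]
bowl [ 0.61  -0.23   0.038]
jar [ 0.541 -0.329  0.134]
```

Emit:
jog_arm(
  gripper=[1,1,1,1,1,1,1,1],
  offset=[
    [3,-3,0],
    [7,-7,0],
    [11,-11.5,0],
    [15,-16,0],
    [19,-20,0],
    [23,-24,0],
    [26,-28,0],
    [28,-32,0],
  ],
  twist=[-8,-18,-28,-38,-48,-58,-68,-77],
  squeeze=20,
)

```text
clock: 1.1
tcp_pos: [0.4678, 0.2222, 0.2308]
orientation: [-0.0, 0.745, 0.667, -0.0]
wrist_force: [1.0, 1.6, -0.3]
finger_gap: 0.0853
grip_force: 0.0
```

Emit:
jog_arm(
  gripper=[1,1,1,1,1,1,1,1],
  offset=[
    [0.2,-5,0],
    [0.4,-10.5,0],
    [0.6,-16,0],
    [0.7,-22,0],
    [0.8,-27.5,0],
    [0.9,-33,0],
    [0.9,-38,0],
    [0.9,-38,0],
  ],
  twist=[-4,-8,-12,-16,-19,-19.5,-19.5,-19.5],
)

```text
clock: 2.1
tcp_pos: [0.4755, -0.1593, 0.2306]
orientation: [-0.0, 0.847, 0.532, -0.0]
wrist_force: [-0.3, 0.2, 0.2]
finger_gap: 0.0851
grip_force: 0.0
```

```bash
python3 - <<'E'
from h import *
c=env.read_camera("wrist"); cv2.imwrite("pics/w1.png",c["image"][...,::-1])
s=env.get_state(); print(s["tcp_pos"],s["clock"],np.abs(s["qvel"]).max())
# world points from fisheye
z=c["z_map"];h,w=z.shape;f=h/2/np.tan(np.radians(c["fovy"])/2)
u,v=np.meshgrid(np.arange(w)-c["cx"],np.arange(h)-c["cy"]);r=np.hypot(u,v)+1e-9;t=r/f
k=z*np.tan(t)/r
P=np.stack([u*k,-v*k,-z,np.ones_like(z)],-1);W=(P@np.array(c["cam_to_world"]).T)[...,:3]
from scipy.optimize import least_squares
for e in([.476,-.1583],[.4345,-.2454]):
    m=(z>0)&(W[...,2]>.106)&(W[...,2]<.14)&(np.hypot(W[...,0]-e[0],W[...,1]-e[1])<.035);Q=W[m]
    q=least_squares(lambda p:np.linalg.norm(Q-p,axis=1)-.025,[*e,.104],loss="soft_l1",f_scale=.002);print(m.sum(),q.x)
E
```

```text
[ 0.47531416 -0.15746736  0.23070466] 2.15 0.043942239032422704
2559 [ 0.47501828 -0.15834766  0.10445791]
1817 [ 0.4333887  -0.24524994  0.10434205]
```

View pics/w1.png

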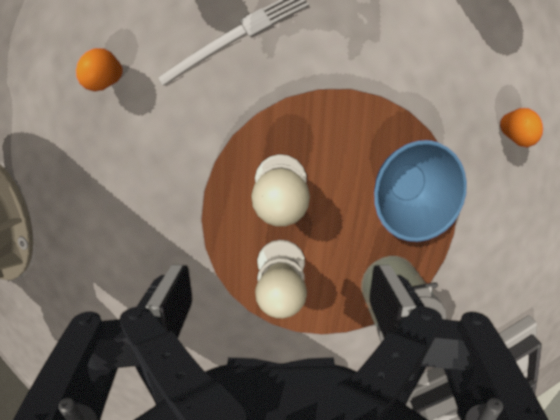

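The wrist view shows egg 1 at (281,195), egg 2 at (281,290), and the fingers' closing axis clear of the bowl and jar. The positions agree with the earlier fit to about 1 mm.

Emit:
jog_arm(
  gripper=[1,1,1,1,1,1,1,1],
  offset=[
    [0,-0.2,-3],
    [0,-0.2,-6],
    [0,-0.2,-9],
    [0,-0.2,-11],
    [0,-0.2,-12.5],
    [0,-0.2,-13.5],
    [0,-0.2,-14.5],
    [0,-0.2,-14.5],
  ],
  twist=[0,0,0,0,0,0,0,0],
)

```text
clock: 3.15
tcp_pos: [0.4755, -0.1579, 0.0859]
orientation: [-0.0, 0.845, 0.534, -0.0]
wrist_force: [-0.3, 0.1, 0.5]
finger_gap: 0.0851
grip_force: 0.0
```

Emit:
jog_arm(
  gripper=[0.85,0.75,0.65,0.6,0.55,0.5,0.45,0.4],
  offset=[
    [0,0,0],
    [0,0,0],
    [0,0,0],
    [0,0,0],
    [0,0,0],
    [0,0,0],
    [0,0,0],
    [0,0,0],
  ],
  twist=[0,0,0,0,0,0,0,0],
  squeeze=20,
)

```text
clock: 4.15
tcp_pos: [0.4759, -0.1582, 0.0866]
orientation: [0.0, 0.845, 0.534, 0.0]
wrist_force: [-2.2, -0.5, 4.3]
finger_gap: 0.049
grip_force: 20.3
```

Emit:
jog_arm(
  gripper=[0.4,0.4,0.4,0.4,0.4,0.4,0.4,0.4],
  offset=[
    [0,0,0.3],
    [0,0,0.8],
    [0,0,1.6],
    [0,0,3],
    [0,0,5],
    [0,0,7.5],
    [0,0,9.5],
    [0,0,10.5],
  ],
  twist=[0,0,0,0,0,0,0,0],
)

```text
clock: 5.15
tcp_pos: [0.4765, -0.1585, 0.1933]
orientation: [0.001, 0.846, 0.534, 0.001]
wrist_force: [-0.3, -0.7, -0.9]
finger_gap: 0.0488
grip_force: 20.9
```

```bash
python3 - <<'E'
from h import *
c=env.read_camera("scene"); cv2.imwrite("pics/s2.png",cv2.resize(c["image"][80:300,60:340,::-1],None,fx=2,fy=2))
s=env.get_state(); print(s["tcp_pos"],s["finger_gap"],s["grip_force"],s["wrist_force"])
E
```

```text
[ 0.47675433 -0.15862216  0.19392543] 0.04883260472734386 20.90421348810196 [-0.29583485  0.20782174 -0.17969197]
```

View pics/s2.png

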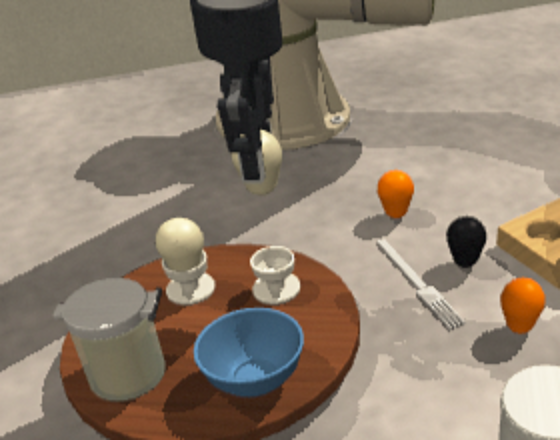

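Egg 1 is held upright at about (262,160) in the crop. Its cup is empty and still standing, and the other egg hasn't moved.

Emit:
jog_arm(
  gripper=[0.4,0.4,0.4,0.4,0.4,0.4,0.4,0.4],
  offset=[
    [0,1,0],
    [0,3,0],
    [0,6,0],
    [0,9.5,0],
    [0,13,0],
    [0,16.5,0],
    [0,20,0],
    [0,23.5,0],
  ],
  twist=[-1,-2,-3,-4,-5,-6,-7,-8],
)

```text
clock: 6.2
tcp_pos: [0.4746, 0.0785, 0.1902]
orientation: [-0.001, 0.881, 0.473, -0.001]
wrist_force: [0.4, -0.1, -1.4]
finger_gap: 0.0487
grip_force: 20.9
```

Emit:
jog_arm(
  gripper=[0.4,0.4,0.4,0.4,0.4,0.4,0.4,0.4],
  offset=[
    [0.3,3.5,0],
    [0.6,7,0],
    [0.9,10.5,0],
    [1.1,13.5,0],
    [1.1,16,0],
    [1.1,17.7,0],
    [1.1,18.5,0],
    [1.1,18.5,0],
  ],
  twist=[0,0,0,0,0,0,0,0],
)

```text
clock: 7.2
tcp_pos: [0.4865, 0.2619, 0.191]
orientation: [0.0, 0.881, 0.474, -0.0]
wrist_force: [-0.1, -0.6, -0.5]
finger_gap: 0.0487
grip_force: 20.9
```

```bash
cat > look.py <<'E'
from h import *
from scipy.optimize import least_squares
import sys
c=env.read_camera("scene"); s=env.get_state(); W=cloud(c); t=s["tcp_pos"]; print(t,s["finger_gap"],s["grip_force"])
hsv=cv2.cvtColor(c["image"],cv2.COLOR_RGB2HSV)
d=W-t; m=(np.hypot(d[...,0],d[...,1])<.035)&(d[...,2]>-.045)&(d[...,2]<.06)&(hsv[...,2]>90)&(hsv[...,1]>25)
v,u=np.nonzero(m); P=W[m]; print(len(P),"zmin tip rel tcp",np.nanmin(P[:,2])-t[2],"zmax",np.nanmax(P[:,2])-t[2])
lo=P[:,2]<np.nanmin(P[:,2])+.008; print("low pts mean",P[lo].mean(0)-t)
cv2.imwrite(f"pics/{sys.argv[1]}.png",cv2.resize(c["image"][60:270,220:500,::-1],None,fx=2,fy=2))
E
python3 look.py s3
```

```text
[0.48661441 0.26151008 0.19110659] 0.04832442463959184 20.909387469291687
262 zmin tip rel tcp -0.026963810923016945 zmax 0.04799878688795292
low pts mean [ 0.00941064 -0.0056352  -0.0219424 ]
```

View pics/s3.png

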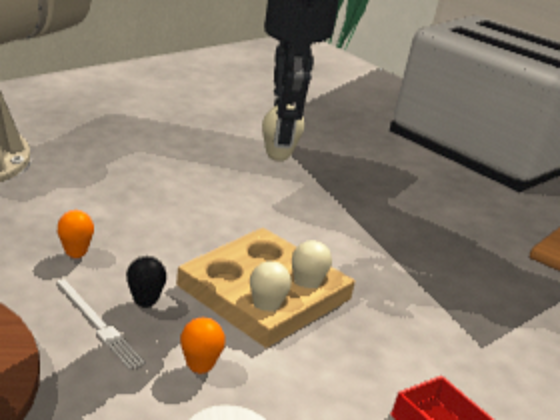

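Egg 1 hangs upright at about (282,135), above the far empty pocket at (265,250). Its tip is 27 mm below the TCP, so it should seat at TCP z of about 0.037.

Emit:
jog_arm(
  gripper=[0.4,0.4,0.4,0.4,0.4,0.4,0.4,0.4],
  offset=[
    [0.1,0,-1.5],
    [0.1,0,-4],
    [0.1,0,-7],
    [0.1,0,-9.5],
    [0.1,0,-11.5],
    [0.1,0,-12.5],
    [0.1,0,-13.2],
    [0.1,0,-13.5],
  ],
  twist=[0,0,0,0,0,0,0,0],
)

```text
clock: 8.25
tcp_pos: [0.488, 0.2617, 0.0563]
orientation: [0.0, 0.881, 0.474, 0.0]
wrist_force: [-0.0, -0.0, -0.7]
finger_gap: 0.0485
grip_force: 20.9
```

Emit:
jog_arm(
  gripper=[0.4,0.4,0.4,0.4,0.4,0.4,0.4,0.4],
  offset=[
    [0,0,-0.3],
    [0,0,-0.6],
    [0,0,-0.9],
    [0,0,-1.2],
    [0,0,-1.4],
    [0,0,-1.6],
    [0,0,-1.7],
    [0,0,-1.7],
  ],
  twist=[0,0,0,0,0,0,0,0],
)

```text
clock: 9.25
tcp_pos: [0.4877, 0.2619, 0.0393]
orientation: [0.0, 0.881, 0.474, -0.0]
wrist_force: [0.1, -0.0, -0.6]
finger_gap: 0.0491
grip_force: 20.9
```

Emit:
jog_arm(
  gripper=[0.4,0.4,0.4,0.4,0.4,0.4,0.4,0.4],
  offset=[
    [0,0,-0.05],
    [0,0,-0.1],
    [0,0,-0.12],
    [0,0,-0.15],
    [0,0,-0.17],
    [0,0,-0.2],
    [0,0,-0.2],
    [0,0,-0.2],
  ],
  twist=[0,0,0,0,0,0,0,0],
)

```text
clock: 10.25
tcp_pos: [0.4879, 0.262, 0.0376]
orientation: [0.0, 0.881, 0.474, 0.0]
wrist_force: [-0.7, 0.3, 2.9]
finger_gap: 0.0485
grip_force: 21.2
```

Floor contact reads about 3 N, so I'll release gently.

Emit:
jog_arm(
  gripper=[0.58,0.6,0.62,0.65,0.7,0.75,0.8,0.8],
  offset=[
    [0,0,0],
    [0,0,0],
    [0,0,0],
    [0,0,0],
    [0,0,0],
    [0,0,0],
    [0,0,0],
    [0,0,0],
  ],
  twist=[0,0,0,0,0,0,0,0],
)

```text
clock: 11.25
tcp_pos: [0.4878, 0.2619, 0.0373]
orientation: [0.0, 0.881, 0.474, 0.0]
wrist_force: [0.7, 1.0, -0.0]
finger_gap: 0.0688
grip_force: 0.0
```

Emit:
jog_arm(
  gripper=[0.8,0.8,0.8,0.8,0.8,0.8,0.8,0.8],
  offset=[
    [0,0,0.5],
    [0,0,1.5],
    [0,0,3],
    [0,0,5.5],
    [0,0,9],
    [0,0,12.5],
    [0,0,15.3],
    [0,0,15.3],
  ],
  twist=[0,0,0,0,0,0,0,0],
)

```text
clock: 12.25
tcp_pos: [0.4895, 0.2625, 0.194]
orientation: [0.001, 0.881, 0.474, 0.003]
wrist_force: [0.3, 0.3, -0.6]
finger_gap: 0.0684
grip_force: 0.0
```

```bash
python3 look.py s4; sed -i 's/^C=.*/C={n:env.read_camera(n) for n in("scene","top")}/' m.py; sed -i 's/px={.*/px={"scene":[(150,201),(150,201),(376,190),(355,201)]}/; s/^for n in W:/exit()\nfor n in W:/' m.py; python3 m.py
```

```text
[0.48865076 0.26217826 0.19214088] 0.06850997096888016 0.0
1 zmin tip rel tcp 0.05836459459682167 zmax 0.05836459459682167
low pts mean [ 0.03114059 -0.00980658  0.05836459]
cupegg1 scene 342 [ 0.4344 -0.245   0.1039] 0.0011
cupegg2 scene 342 [ 0.4344 -0.245   0.1039] 0.0011
tray1 scene 237 [0.5631 0.2774 0.0546] 0.0026
tray2 scene 263 [0.5781 0.2029 0.0549] 0.0013
```

View pics/s4.png

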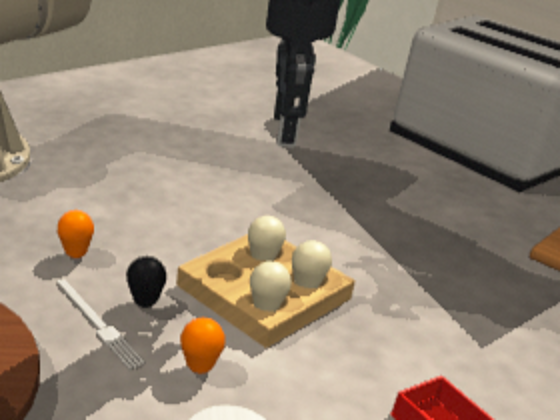

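Egg 1 sits upright in the far pocket at (266,240), and the other eggs haven't moved. Next is egg 2.

Emit:
jog_arm(
  gripper=[1,1,1,1,1,1,1,1],
  offset=[
    [0,-2,0],
    [0,-5,0],
    [0,-9,0],
    [0,-13,0],
    [0,-17,0],
    [0,-21,0],
    [-0.3,-25,0],
    [-0.7,-29,0],
  ],
  twist=[0,0,0,0,0,0,0,0],
)

```text
clock: 13.4
tcp_pos: [0.4795, -0.0301, 0.1894]
orientation: [-0.0, 0.881, 0.473, -0.001]
wrist_force: [1.3, -0.5, 0.1]
finger_gap: 0.0852
grip_force: 0.0
```

Emit:
jog_arm(
  gripper=[1,1,1,1,1,1,1,1],
  offset=[
    [-0.7,-4,0],
    [-1.5,-8,0],
    [-2.4,-12,0],
    [-3.3,-16,0],
    [-4,-19,0],
    [-4.6,-21.2,0],
    [-4.6,-21.7,0],
    [-4.6,-21.7,0],
  ],
  twist=[0,0,0,0,0,0,0,0],
)

```text
clock: 14.4
tcp_pos: [0.4342, -0.245, 0.1898]
orientation: [-0.001, 0.881, 0.473, -0.0]
wrist_force: [0.3, 0.3, 0.2]
finger_gap: 0.0853
grip_force: 0.0
```

Emit:
jog_arm(
  gripper=[1,1,1,1,1,1,1,1],
  offset=[
    [0,0,-1],
    [0,0,-3],
    [0,0,-5],
    [0,0,-7],
    [0,0,-8.5],
    [0,0,-9.5],
    [0,0,-10.3],
    [0,0,-10.3],
  ],
  twist=[0,0,0,0,0,0,0,0],
)

```text
clock: 15.4
tcp_pos: [0.4346, -0.2449, 0.087]
orientation: [-0.0, 0.881, 0.474, -0.0]
wrist_force: [-0.6, -0.5, 0.2]
finger_gap: 0.0852
grip_force: 0.0
```

Emit:
jog_arm(
  gripper=[0.85,0.75,0.65,0.6,0.55,0.5,0.45,0.4],
  offset=[
    [0,0,0],
    [0,0,0],
    [0,0,0],
    [0,0,0],
    [0,0,0],
    [0,0,0],
    [0,0,0],
    [0,0,0],
  ],
  twist=[0,0,0,0,0,0,0,0],
)

```text
clock: 16.4
tcp_pos: [0.4349, -0.2453, 0.0876]
orientation: [0.0, 0.881, 0.474, 0.0]
wrist_force: [-1.0, 0.1, 3.9]
finger_gap: 0.0488
grip_force: 20.4
```

Emit:
jog_arm(
  gripper=[0.4,0.4,0.4,0.4,0.4,0.4,0.4,0.4],
  offset=[
    [0,0,0.3],
    [0,0,0.8],
    [0,0,1.6],
    [0,0,3],
    [0,0,5],
    [0,0,7.5],
    [0,0,9.5],
    [0,0,10.5],
  ],
  twist=[0,0,0,0,0,0,0,0],
)

```text
clock: 17.4
tcp_pos: [0.4354, -0.2456, 0.1944]
orientation: [0.001, 0.881, 0.474, 0.001]
wrist_force: [0.2, 0.7, -1.3]
finger_gap: 0.0488
grip_force: 21.0
```

Emit:
jog_arm(
  gripper=[0.4,0.4,0.4,0.4,0.4,0.4,0.4,0.4],
  offset=[
    [0.2,1,0],
    [0.5,3,0],
    [1,6,0],
    [1.5,9.5,0],
    [2.1,13,0],
    [2.7,16.5,0],
    [3.3,20,0],
    [3.9,23.5,0],
  ],
  twist=[0,0,0,0,0,0,0,0],
)

```text
clock: 18.4
tcp_pos: [0.4727, -0.0075, 0.1914]
orientation: [-0.001, 0.88, 0.474, -0.001]
wrist_force: [-0.0, 0.6, -1.5]
finger_gap: 0.0481
grip_force: 21.0
```

Emit:
jog_arm(
  gripper=[0.4,0.4,0.4,0.4,0.4,0.4,0.4,0.4],
  offset=[
    [0.6,3.5,0],
    [1.2,7,0],
    [1.8,10.5,0],
    [2.2,14,0],
    [2.6,17,0],
    [2.8,18.8,0],
    [2.9,19.7,0],
    [2.9,19.7,0],
  ],
  twist=[0,0,0,0,0,0,0,0],
)

```text
clock: 19.4
tcp_pos: [0.5024, 0.187, 0.192]
orientation: [0.0, 0.881, 0.474, -0.0]
wrist_force: [-0.6, -0.8, -1.0]
finger_gap: 0.0488
grip_force: 21.0
```

```bash
python3 look.py s5
```

```text
[0.50250051 0.18653842 0.19211688] 0.04853195357104774 20.963210463523865
281 zmin tip rel tcp -0.027427541785794957 zmax 0.04135419588669839
low pts mean [ 0.00995921 -0.00558797 -0.02188098]
```

View pics/s5.png

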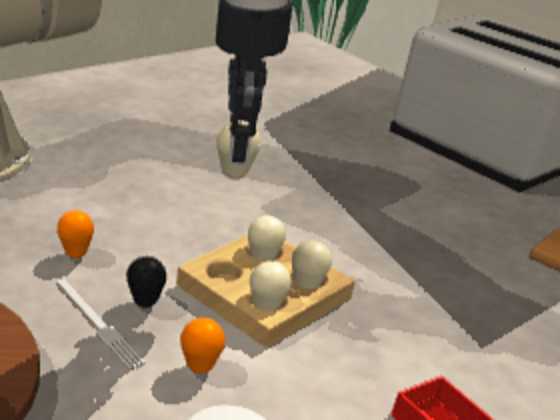

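Egg 2 is held upright at (238,150), above the last empty pocket at (224,270), with its tip 27.4 mm below the TCP. I'll lower it.

Emit:
jog_arm(
  gripper=[0.4,0.4,0.4,0.4,0.4,0.4,0.4,0.4],
  offset=[
    [0,0,-1.5],
    [0,0,-4],
    [0,0,-7],
    [0,0,-9.5],
    [0,0,-11.5],
    [0,0,-12.5],
    [0,0,-13.2],
    [0,0,-13.5],
  ],
  twist=[0,0,0,0,0,0,0,0],
)

```text
clock: 20.45
tcp_pos: [0.503, 0.1867, 0.0573]
orientation: [0.0, 0.881, 0.473, 0.0]
wrist_force: [0.5, -0.6, -1.6]
finger_gap: 0.0485
grip_force: 21.0
```

Emit:
jog_arm(
  gripper=[0.4,0.4,0.4,0.4,0.4,0.4,0.4,0.4],
  offset=[
    [0,0,-0.3],
    [0,0,-0.6],
    [0,0,-0.9],
    [0,0,-1.2],
    [0,0,-1.4],
    [0,0,-1.6],
    [0,0,-1.7],
    [0,0,-1.7],
  ],
  twist=[0,0,0,0,0,0,0,0],
)

```text
clock: 21.45
tcp_pos: [0.5027, 0.1868, 0.0403]
orientation: [0.0, 0.881, 0.474, -0.0]
wrist_force: [-0.1, -0.3, -1.1]
finger_gap: 0.0488
grip_force: 21.0
```

Emit:
jog_arm(
  gripper=[0.4,0.4,0.4,0.4,0.4,0.4,0.4,0.4],
  offset=[
    [0,0,-0.06],
    [0,0,-0.12],
    [0,0,-0.16],
    [0,0,-0.2],
    [0,0,-0.23],
    [0,0,-0.25],
    [0,0,-0.25],
    [0,0,-0.25],
  ],
  twist=[0,0,0,0,0,0,0,0],
)

```text
clock: 22.45
tcp_pos: [0.5031, 0.1872, 0.0385]
orientation: [-0.0, 0.881, 0.474, 0.001]
wrist_force: [-1.1, -0.4, 5.6]
finger_gap: 0.0488
grip_force: 21.4
```

It's touching the floor, so I'll release.

Emit:
jog_arm(
  gripper=[0.58,0.6,0.62,0.65,0.7,0.75,0.8,0.8],
  offset=[
    [0,0,0.05],
    [0,0,0.05],
    [0,0,0.05],
    [0,0,0.05],
    [0,0,0.05],
    [0,0,0.05],
    [0,0,0.05],
    [0,0,0.05],
  ],
  twist=[0,0,0,0,0,0,0,0],
)

```text
clock: 23.45
tcp_pos: [0.5028, 0.1869, 0.0383]
orientation: [0.0, 0.881, 0.474, 0.0]
wrist_force: [0.3, -1.2, -0.7]
finger_gap: 0.0685
grip_force: 0.0
```

Emit:
jog_arm(
  gripper=[0.8,0.8,0.8,0.8,0.8,0.8,0.8,0.8],
  offset=[
    [0,0,0.5],
    [0,0,1.5],
    [0,0,3],
    [0,0,5.5],
    [0,0,9],
    [0,0,12.5],
    [0,0,15.3],
    [0,0,15.3],
  ],
  twist=[0,0,0,0,0,0,0,0],
)

```text
clock: 24.45
tcp_pos: [0.5046, 0.1873, 0.195]
orientation: [0.001, 0.881, 0.474, 0.003]
wrist_force: [0.7, 0.5, 0.4]
finger_gap: 0.0684
grip_force: 0.0
```

```bash
python3 - <<'E'
from h import *
c=env.read_camera("scene"); cv2.imwrite("pics/s6.png",c["image"][...,::-1])
print(env.get_state()["tcp_pos"])
E
```

```text
[0.50365379 0.18704445 0.19308003]
```

View pics/s6.png

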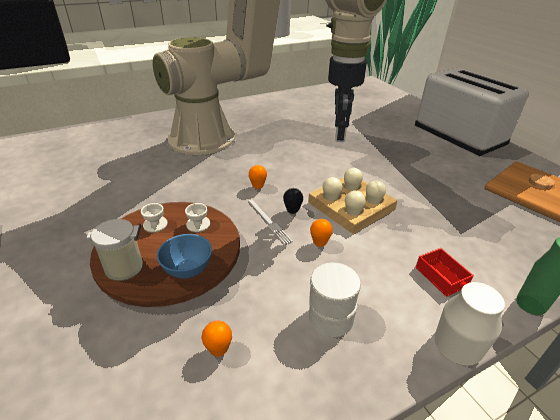

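All four eggs sit upright in the tray, with the new ones at (332,188) and (353,180). Both cups at (153,217) and (197,217) are empty and still standing, and nothing else has moved.

```bash
python3 -c "
from workcell import env
print(env.hand_in())"
```

```text
the job is handed in; nothing more can be done
None
```

Both duck eggs are in the two empty tray pockets, set pointed end down and released gently; nothing else was moved, and the job was handed in at about 24.5 s on the robot's clock.

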